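Go / no-go check of a bearing housing's bore

TASK

Check the bore of the clamped bearing housing with the double-ended plug gauge: slide the long go end into the bore until its collar bears against the housing's face, draw it out, then press the short no-go end squarely and centrally against a mouth of the bore to confirm that it does not enter. Bear on it with about 15 newtons each time, for about a second, and never with more than 25 between gauge and housing. Lay the gauge back in its rest, either way round, let go of it, and leave the other things on the bench where they are.

Things in the scene. Friction and masses are not known exactly. Their poses are not given: they have to be found in the camera images.
- gauge: Double-ended plug gauge, 0.2-0.4 kg, lying level. Origin: on its axis, middle of the handle; x along the axis to the go end, z up. Handle: aluminium bar 18 mm square, x -42 to 42 mm: grip across y. Steel collars 34 mm across, 5 mm thick, at both its ends. Go end: steel plug 24 mm across, 34 mm long (x 47 to 81), tip chamfered 1.5 mm. No-go end: plug 28 mm across, 14 mm long (x -47 to -61).
- go_tip (a point): Centre of the go end's tip face, 81 mm from the gauge's origin along +x.
- go_collar (a point): Centre of the collar's face at the root of the go end, 47 mm from the gauge's origin along +x; this face bears on the housing when the go end is fully in.
- nogo_tip (a point): Centre of the no-go end's flat face, 61 mm from the gauge's origin along -x.
- go_ring: The collar at the root of the go end, 34 mm across, fixed to the gauge at x 42 to 47 mm; origin and axes are the gauge's own.
- nogo_plug: The no-go plug with its collar, fixed to the gauge at x -42 to -61 mm; origin and axes are the gauge's own.
- fixture: Dark steel fixture, fixed: base 70 x 120 mm (x, y), 22 high; jaws 52 high, 18 thick (x), out to y = +-49. Origin on the bench under its centre. It grips the housing rigidly: aluminium block 40 mm thick (x), 60 wide (y), z 22 to 78, with a level 25 mm through bore along x, axis z = 50. The block is gripped up to 5 mm off centre along x, which no reading tells: find its faces by touch.
- bore_centre (a point): Point on the bore's axis over the fixture's origin, 50 mm above the bench; axes as the fixture's, x along the bore. The housing's two faces, both open and equally good, lie 20 mm either way along x, give or take the up to 5 mm that the housing sits off centre.
- rest: Black plastic gauge rest, fixed: base plate 100 x 60 x 8 mm, two saddles 10 mm thick at x = -30 and +30 mm (50 mm free between them). Their notches take the handle: 24 mm wide in y, floor 36 mm above the bench, cheeks 6 mm thick up to 46 mm. Origin on the bench under its centre; x along the cradled gauge.
- seat (a point): Where the gauge's origin lies when it is in the rest: 45 mm above the bench over the rest's origin; axes as the rest's. About 7 mm of play along x and 3 mm along y each way.
- setting_ring: Bystander: loose steel ring 52 mm across with a 30 mm hole, 16 mm high, between the gauge rest and the housing. Origin under its centre.
- caliper: Bystander: loose caliper lying flat, 230 mm long, 13 mm high. Origin under the middle of its beam.
- wrench: Bystander: loose open-ended wrench lying flat, 130 mm long. Origin at its underside.
- blank: Bystander: loose steel disc blank 40 mm across, 20 mm high. Origin under its centre.
- scanner: Bystander: loose black hand-held barcode scanner lying flat, 155 mm long, 26 mm high. Origin at its underside.

How it is judged (in metres and radians):
On the way, in this order (a step that is already met when the one before it is completed fails the run):
1. the go end is fully in the bore, its collar bearing on the housing's face with more than 10 N, for 0.2 s (y of go_collar in the frame of bore_centre between -0.0035 and 0.0035 m and z of go_collar in the frame of bore_centre between -0.0035 and 0.0035 m and angle between the x axis of gauge and the x axis of fixture, either way round below 0.06 rad and contact force between go_ring and fixture above 10 N), for 0.2 s.
2. the no-go end is pressed squarely and centrally (within 3.5 mm) against a mouth of the bore with more than 10 N, for 0.5 s (y of nogo_tip in the frame of bore_centre between -0.0035 and 0.0035 m and z of nogo_tip in the frame of bore_centre between -0.0035 and 0.0035 m and angle between the x axis of gauge and the x axis of fixture, either way round below 0.06 rad and contact force between nogo_plug and fixture above 10 N), for 0.5 s.
At the end, for the whole second after the job is handed in: The gauge lies released and still in both saddles of its rest, either way round: its origin within 12 mm of the seat horizontally and 3 mm in height, its axis within 0.15 rad of the rest's (horizontal distance between gauge and seat below 0.012 m and z of gauge in the frame of seat between -0.003 and 0.003 m and angle between the x axis of gauge and the x axis of rest, either way round below 0.15 rad and linear speed of gauge below 0.02 m/s); the robot touches nothing.
It fails at once if more than 25 N between the gauge and the housing (contact force between gauge and fixture above 25 N).
It fails at once if one of the bystanders is moved by more than 20 mm (distance of any of setting_ring, caliper, wrench, blank, scanner from where it was at the start of the episode above 0.02 m).
It also fails if it takes over 72 s, if anything falls off the work surface, if the arm or the gripper's body presses on something with over 40 N, if the wrist force passes 120 N, or if a joint passes its speed limit or range.

ROBOT

A 7-joint arm with a two-finger parallel gripper is mounted at the origin on the work surface. World frame = base frame: x ahead of the robot, y to its left, z up, the work surface at z = 0. Lengths are in mm, angles in rad, forces in N, time in s.
With the tool pointing down it reaches from about 425 to 925 mm from the base axis. Payload 6.8 kg.
Tool frame: the origin (TCP) lies at the very end of the fingers, on their centre line; the grasp point (between the pads) lies 19 mm behind it; z points along the fingers, y is the line along which they close (so a half turn about z gives the same grasp; the last joint's range is limited). The gripper opens to 88 mm and grips with 3 to 60 N. Pads are 20 mm wide; open, the fingers measure 115 mm over their backs; the gripper's body (75 mm by 178 mm) begins 61 mm behind the grasp point.
Start: joints at [1.067, 0.477, 0.022, 1.555, -0.011, 1.109, -0.083], TCP at [260.254, -622.828, 222.664] pointing down, gripper open.
Joint ranges: [-2.96, 2.96], [-0.34, 2.1], [-1.41, 1.46], [0.24, 2.44], [-1.37, 4.51], [0.17, 1.92], [-2.96, 2.96]. Speed limits (rad/s): [2.39, 2.39, 3.14, 3.14, 3.14, 3.14, 3.14].

INTERFACE

Orientations are given as a unit quaternion [w, x, y, z].
In Python, from station import ctrl gives the robot as it stands. The module is installed in compiled form; this text tells all that it offers.
- The arm moves only by the shell command python3 -m jog 'ROWS' [OPENING] [FORCE]. ROWS is JSON, a list of rows, each a list of 4 numbers: the shift along the tool's x, y, z in m, then the turn about the tool's z in rad. A call has 1 to 8 rows; each row shifts and turns the commanded pose from where the row before left it, along the tool's axes as they then stand; what a row does not reach is not made up. A row lasts 1/12 s, in which the tool goes at most 41.7 mm and 7.16 degrees, less where a joint would pass 70% of its speed; a pose out of reach is approached as far as the arm can. A call is refused whole if a number of a shift passes 0.0417 or a number of a turn 0.125, either way. A call with a gripper value outside its range is refused whole. OPENING is the opening, from -1 (shut) to 1 (fully open), set as the call begins (- or left out, the last holds). The fingers move at their own pace and stop on an object; FORCE is the grip in N (left out, the last holds). Time passes only in rows, so rows that do not move let the fingers close. It gives the time, the measured TCP pose, the force, the opening and the grip force at its end, in the units of the state.
- ctrl.observe(): the state, without advancing time (a new reading comes with each control period).
- ctrl.snapshot(name): name is "side" or "top" or "wrist"; returns a dict with "color" (400x640x3 uint8, red, green, blue), "K" (3x3 intrinsics, pixels), "k1" (the pictures are not rectified: a ray, as slopes to the right and down, at radius r is drawn at 1 + k1 r^2 times it, then the intrinsics apply), "camera_from_world" (4x4, takes a point from world to camera coordinates); the wrist camera has in their place "T_tool_cam" (4x4, takes a point from camera to tool coordinates, whose origin is the TCP and whose axes are the flange's). Camera axes: x right, y down, z forward; pixel columns grow to the right and rows downward; lengths in mm; the calibration is good to about 2 mm. A picture is of the moment at which its call begins: read the wrist's pose just before it. There is no depth.
- ctrl.finish_job(): hands the job in; it is judged then, once.
The state is a dict: "t": time; "q": joint angles; "joint_velocities": joint speeds; "joint_torque": joint torques, N m; "eef_pos": TCP position; "ee_rot": TCP orientation; "contact_force": force on the tool from outside, world axes, zero at the start; "wrist_torque": the same for the moment, N m; "width": opening from 0.0 (shut) to 1.0 (fully open); "finger_force": force on a finger pad.
Only numpy, scipy, OpenCV 4.12 (cv2) and the standard library are available. Lean on these libraries where they do the work, as an engineer would, in place of code of your own. Each camera call takes 0.05 s, during which the arm holds its last target. There are 200 camera calls.

## Working session

There is one attempt and no reset: what is moved stays moved. The work goes in short steps, Python scripts to look and compute and a shell command to move; the robot and the scene stay as the last step left them, time stands still between calls to the robot, and variables do not carry over. Pictures are saved under pics/ and viewed, at most 10 in all, crops included, and the job is handed in when it is done.

```bash
mkdir -p pics; python3 - <<'E'
from station import ctrl
import cv2,numpy as np
s=ctrl.observe();print(s)
for n in("top","side"):
    d=ctrl.snapshot(n);cv2.imwrite(f"pics/{n}0.png",d["color"][:,:,::-1]);np.savez(f"{n}0.npz",**d)
    print(n,d["K"].tolist(),d["k1"],np.round(d["camera_from_world"],4).tolist())
d=ctrl.snapshot("wrist");print(d["T_tool_cam"],d["K"])
E
```

```text
{'t': 0.0, 'q': array([ 1.06694663,  0.47778489,  0.02237454,  1.55644465, -0.01148695,
        1.10926618, -0.08311558]), 'joint_velocities': array([ 0.00041713,  0.00118131, -0.00060259,  0.0003579 ,  0.0023376 ,
        0.00189051, -0.00050709]), 'joint_torque': array([ 1.38190167e-03, -5.82850456e+01,  1.53510220e+00, -2.72610766e+01,
       -5.43295720e-02,  1.69609382e-02,  1.03930170e-04]), 'eef_pos': array([ 259.94721769, -622.29774112,  221.6954641 ]), 'ee_rot': array([-8.50827257e-04,  9.80488049e-01,  1.96576700e-01, -2.51537482e-04]), 'contact_force': array([ 0.25984588, -0.06165671,  0.35336207]), 'wrist_torque': array([-0.04484623,  0.00868029, -0.01224241]), 'finger_force': 0.0, 'width': 0.9996347331094999}
top [[406.37441446663223, 0.0, 318.07061586337323], [0.0, 406.37441446663223, 194.43546267413606], [0.0, 0.0, 1.0]] -0.09389928537106369 [[-0.0282, -0.9995, 0.0112, -1.5182], [-0.9976, 0.0274, -0.0643, 580.6822], [0.064, -0.0129, -0.9979, 987.5258], [0.0, 0.0, 0.0, 1.0]]
side [[449.17577934474673, 0.0, 322.0643801627402], [0.0, 449.17577934474673, 197.22421604048822], [0.0, 0.0, 1.0]] -0.07331522852053261 [[0.9585, -0.2847, -0.0136, -566.4789], [-0.1728, -0.5426, -0.822, 143.9718], [0.2266, 0.7903, -0.5693, 906.544], [0.0, 0.0, 0.0, 1.0]]
[[ 6.44517836e-04 -9.65835093e-01 -2.59156629e-01  7.11995213e+01]
 [ 9.99999598e-01  4.61048575e-04  7.68726944e-04 -3.53427750e-01]
 [-6.22979664e-04 -2.59157021e-01  9.65835002e-01 -1.62998372e+02]
 [ 0.00000000e+00  0.00000000e+00  0.00000000e+00  1.00000000e+00]] [[359.40032545   0.         324.75736386]
 [  0.         359.40032545 192.52976579]
 [  0.           0.           1.        ]]
```

View pics/top0.png

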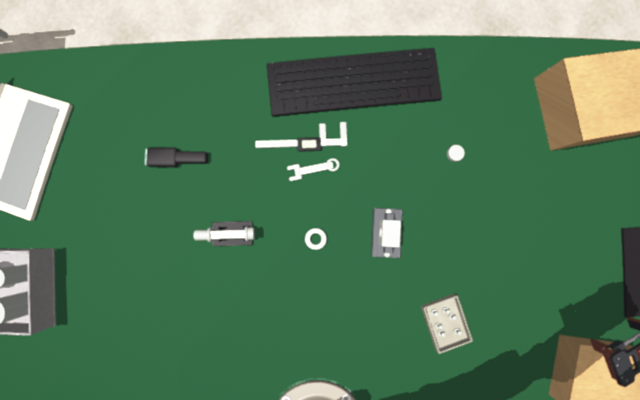

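View pics/side0.png

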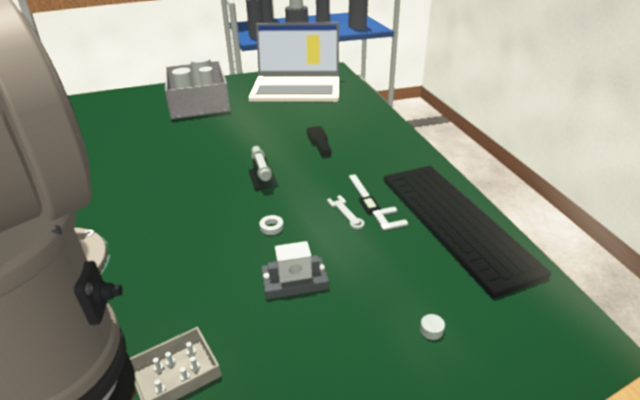

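The top picture shows the gauge at about (195–255, 235) with its long end to the left, the rest under it, the ring at (315,239) and the fixture at (387,233). The side view agrees. I'll enlarge the gauge and fixture.

```bash
cat > h.py <<'E'
import numpy as np,cv2
from scipy.spatial.transform import Rotation as R
from station import ctrl
def ray(K,k1,uv):
    return np.append(cv2.undistortPoints(np.array([[uv]],float),np.array(K),np.array([k1,0,0,0.]))[0,0],1)
def T_wt(s):
    q=s["ee_rot"];T=np.eye(4);T[:3,:3]=R.from_quat([q[1],q[2],q[3],q[0]]).as_matrix();T[:3,3]=s["eef_pos"];return T
def at(wc,K,k1,uv,z):
    d=wc[:3,:3]@ray(K,k1,uv);o=wc[:3,3];return o+d*(z-o[2])/d[2]
def load(f):
    d=np.load(f);wc=np.linalg.inv(d["camera_from_world"]) if "camera_from_world" in d else d["wc"]
    return lambda uv,z:np.round(at(wc,d["K"],float(d["k1"]),uv,z),1)
def wrist(name):
    s=ctrl.observe();d=ctrl.snapshot("wrist");cv2.imwrite(f"pics/{name}.png",d["color"][:,:,::-1])
    np.savez(f"{name}.npz",K=d["K"],k1=d["k1"],wc=T_wt(s)@d["T_tool_cam"]);print(s["eef_pos"],R.from_matrix(T_wt(s)[:3,:3]).as_matrix().round(4).tolist())
    return d["color"][:,:,::-1]
E
python3 - <<'E'
from h import *
c=cv2.imread("pics/top0.png")
a=cv2.resize(c[205:265,185:265],None,fx=8,fy=8,interpolation=2)[:300*2]
b=cv2.resize(c[200:265,365:410],None,fx=8,fy=8,interpolation=2)
cv2.imwrite("pics/crop0.png",cv2.resize(c[200:265,185:415],None,fx=3.4,fy=3.4,interpolation=2))
P=load("top0.npz")
for n,uv,z in[("goend",(195,236),45),("nogoend",(255,234),45),("fixC",(387,233),22),("ring",(315,239),16)]:print(n,P(uv,z))
E
```

```text
goend [486.5 282.1  45. ]
nogoend [487.8 136.7  45. ]
fixC [ 480.3 -184.9   22. ]
ring [470.6  -7.   16. ]
```

View pics/crop0.png

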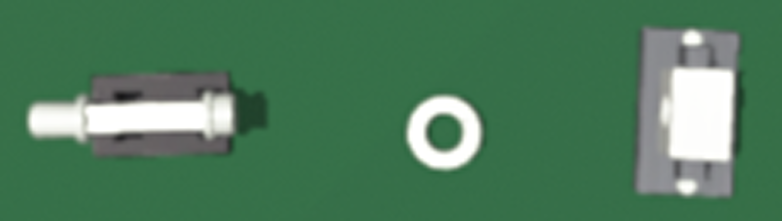

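Go end points to +y (left), so no turning round is needed. I'll go above the fixture and turn the tool x to world +y.

```bash
python3 -m jog '[[0.0266,-0.0228,0,0],[0.0266,-0.0228,0,0],[0.0266,-0.0228,0,0],[0.0266,-0.0228,0,0],[0.0266,-0.0228,0,0],[0.0266,-0.0228,0,0],[0.0266,-0.0228,0,0]]'
python3 -m jog '[[0.0266,-0.0228,0,0],[0.0266,-0.0228,0,0],[0.0266,-0.0228,0,0],[0.0266,-0.0228,0,0],[0.0266,-0.0228,0,0],[0.0266,-0.0228,0,0],[0.0266,-0.0228,0,0]]'
python3 -m jog '[[0,0,0,-0.1175],[0,0,0,-0.1175],[0,0,0,-0.1175],[0,0,0,-0.1175],[0,0,0,-0.1175]]'
python3 -m jog '[[0,0,0,-0.1175],[0,0,0,-0.1175],[0,0,0,-0.1175],[0,0,0,-0.1175],[0,0,0,-0.1175],[0,0,0.02,0],[0,0,0.02,0],[0,0,0,0]]'
python3 - <<'E'
from h import *
cv2.imwrite("pics/w1s.png",wrist("w1"))
E
```

```text
t: 0.73
eef_pos: [370.8, -402.1, 222.5]
ee_rot: [-0.0, 0.98, 0.197, -0.0]
contact_force: [1.2, 0.8, 0.2]
width: 1.0
finger_force: 0.0
t: 1.32
eef_pos: [481.1, -183.1, 222.6]
ee_rot: [0.0, 0.98, 0.197, -0.0]
contact_force: [0.3, -0.1, -0.2]
width: 1.001
finger_force: 0.0
t: 1.73
eef_pos: [480.6, -184.6, 222.4]
ee_rot: [-0.0, 0.88, 0.475, -0.0]
contact_force: [-0.2, 0.2, 0.4]
width: 1.005
finger_force: 0.0
t: 2.4
eef_pos: [478.3, -184.3, 179.5]
ee_rot: [-0.003, 0.707, 0.707, -0.001]
contact_force: [-0.2, -0.4, -1.2]
width: 0.999
finger_force: 0.0
[ 478.32834866 -184.26269643  179.45506655] [[0.0, 1.0, -0.0056], [1.0, -0.0, 0.0018], [0.0018, -0.0056, -1.0]]
```

View pics/w1.png

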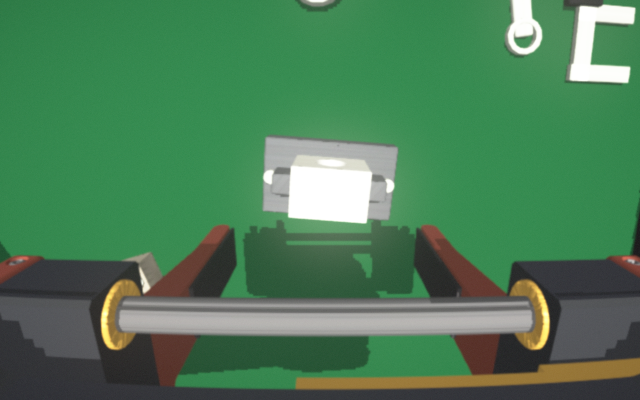

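```bash
python3 - <<'E'
from h import *
c=cv2.imread("pics/w1.png")[130:228,255:405]
cv2.imwrite("pics/w1c.png",cv2.resize(c,None,fx=5.3,fy=5.3,interpolation=2))
E
```

```text
(no output)
```

View pics/w1c.png

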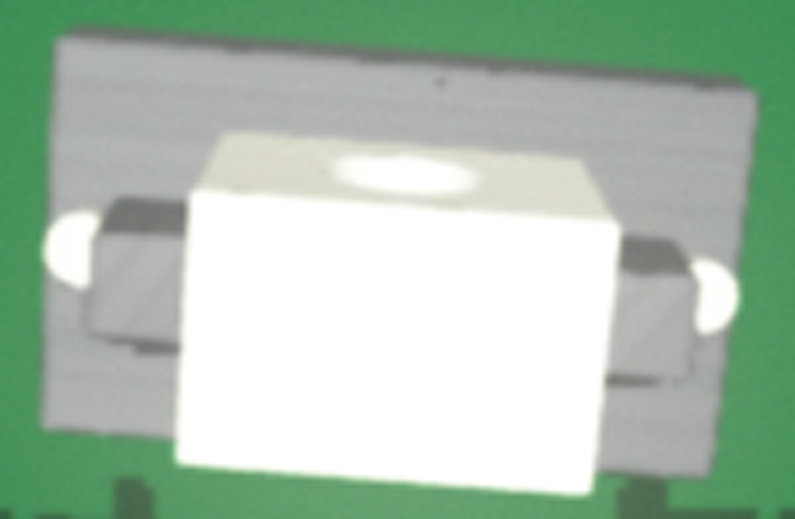

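Crop shows block-top corners (193,190), (620,225), (178,463), (590,494) and base-top corners (58,40), (755,92), (43,430), (710,474).

```bash
python3 - <<'E'
from h import *
P=load("w1.npz")
f=lambda u,v:((u+.5)/5.3-.5+255,(v+.5)/5.3-.5+130)
for n,z,cs in[("block",78,[(193,190),(620,225),(590,494),(178,463)]),("base",22,[(58,40),(755,92),(710,474),(43,430)])]:
    p=np.array([P(f(*c),z) for c in cs]);print(n,p[:,:2].tolist(),"c",p.mean(0),
    "len",[np.linalg.norm(p[i]-p[i-1]).round(1) for i in range(4)])
    for a,b in((0,1),(3,2)):d=p[b]-p[a];print("yaw of y-edge",np.arctan2(d[1],d[0]))
    for a,b in((3,0),(2,1)):d=p[b]-p[a];print("yaw x-edge from +y",-np.arctan2(d[0],d[1]))
T=load("top0.npz")
print("gauge",T((185+28/3.4,200+118/3.4),45),T((185+235/3.4,200+114/3.4),45))
E
```

```text
block [[453.0, -163.1], [513.4, -168.0], [510.3, -208.4], [449.8, -203.7]] c [ 481.625 -185.8     78.   ] len [np.float64(40.7), np.float64(60.6), np.float64(40.5), np.float64(60.7)]
yaw of y-edge -0.08094855347838437
yaw of y-edge -0.07753023288376162
yaw x-edge from +y -0.07865512821479834
yaw x-edge from +y -0.07658260488172933
base [[425.2, -148.0], [542.7, -156.6], [538.2, -224.7], [419.7, -216.8]] c [ 481.45  -186.525   22.   ] len [np.float64(69.0), np.float64(117.8), np.float64(68.2), np.float64(118.8)]
yaw of y-edge -0.07306121238258692
yaw of y-edge -0.06656816377582359
yaw x-edge from +y -0.07977221563720047
yaw x-edge from +y -0.06598336852085022
gauge [489.7 286.4  45. ] [489.  138.8  45. ]
```

```bash
python3 -m jog '[[0.0382,0.001,0,0],[0.0382,0.001,0,0],[0.0382,0.001,0,0],[0.0382,0.001,0,0],[0.0382,0.001,0,0]]'
python3 -m jog '[[0.0382,0.001,0,0],[0.0382,0.001,0,0],[0.0382,0.001,0,0],[0.0382,0.001,0,0],[0.0382,0.001,0,0],[0,0,0,0],[0,0,0,0]]'
python3 - <<'E'
from h import *
c=wrist("w2");c=c[60:240,230:430]
cv2.imwrite("pics/w2c.png",cv2.resize(c,None,fx=3.3,fy=3.3,interpolation=2))
E
```

```text
t: 2.87
eef_pos: [486.3, 8.0, 184.1]
ee_rot: [0.001, 0.707, 0.707, 0.001]
contact_force: [0.3, -0.8, 0.7]
width: 0.999
finger_force: 0.0
t: 3.45
eef_pos: [490.8, 200.2, 183.9]
ee_rot: [-0.0, 0.705, 0.709, 0.001]
contact_force: [0.2, -1.4, -0.2]
width: 1.006
finger_force: 0.0
[490.7961076  200.22687699 183.8927429 ] [[-0.0048, 1.0, 0.0013], [1.0, 0.0048, 0.0014], [0.0014, 0.0013, -1.0]]
```

View pics/w2c.png

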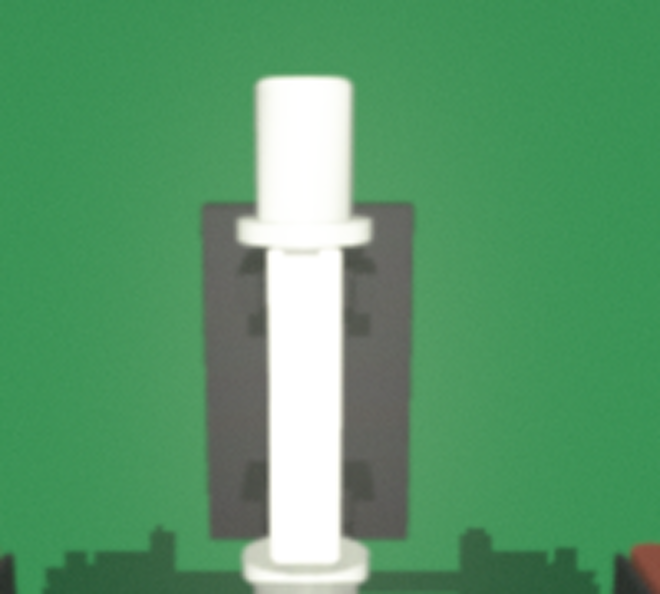

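Go end at the top of the crop, confirming +y; handle edges x 267–343 at row 248, 271–340 at row 562. Pose readings are noisy by ~2 mm, so I recompute both views with the commanded poses.

```bash
python3 - <<'E'
from h import *
d=ctrl.snapshot("wrist");Tc=d["T_tool_cam"]
def PP(tcp):
    T=np.eye(4);T[:3,:3]=np.array([[0,1,0],[1,0,0],[0,0,-1.]]);T[:3,3]=tcp
    return lambda uv,z:at(T@Tc,d["K"],d["k1"],uv,z)
P1=PP([480.8,-184.7,182.7]);P2=PP([490.8,197.3,182.7])
f=lambda u,v:((u+.5)/5.3-.5+255,(v+.5)/5.3-.5+130)
g=lambda u,v:((u+.5)/3.3-.5+230,(v+.5)/3.3-.5+60)
def show(n,P,f,z,cs):
    p=np.array([P(f(*c),z) for c in cs]);m=[p[[0,1]].mean(0),p[[2,3]].mean(0)];e=m[0]-m[1]
    print(n,p.round(1)[:,:2].tolist(),"c",p.mean(0).round(1),"yaw",-np.arctan2(e[0],e[1]).round(4))
show("block",P1,f,78,[(193,190),(620,225),(590,494),(178,463)])
show("base",P1,f,22,[(58,40),(755,92),(710,474),(43,430)])
show("handle",P2,g,54,[(267,248),(343,248),(340,562),(271,562)])
show("rest",P2,g,8,[(203,204),(413,204),(408,538),(210,538)])
show("gotip",P2,g,45,[(257,78),(352,78),(352,220),(257,220)])
for i in range(6):
    ctrl.snapshot("top");s=ctrl.observe();print(s["eef_pos"].round(1),s["ee_rot"].round(4))
E
```

```text
block [[455.7, -164.3], [516.9, -169.3], [513.8, -210.3], [452.5, -205.4]] c [ 484.7 -187.3   78. ] yaw -0.0762
base [[428.1, -149.1], [546.8, -157.8], [542.2, -226.7], [422.5, -218.5]] c [ 484.9 -188.    22. ] yaw -0.0728
handle [[479.8, 238.3], [498.4, 238.3], [498.2, 156.5], [480.1, 156.5]] c [489.1 197.4  54. ] yaw 0.0003
rest [[460.1, 245.9], [519.1, 245.9], [519.8, 146.5], [460.0, 146.5]] c [489.8 196.2   8. ] yaw 0.0024
gotip [[477.3, 278.8], [500.6, 278.8], [500.8, 244.4], [477.0, 244.4]] c [488.9 261.6  45. ] yaw -0.0011
[491.3 195.6 183. ] [ 5.000e-04  7.079e-01  7.064e-01 -2.000e-04]
[491.3 195.4 182.9] [ 5.000e-04  7.081e-01  7.062e-01 -3.000e-04]
[491.2 195.4 182.9] [ 4.000e-04  7.081e-01  7.061e-01 -2.000e-04]
[491.2 195.6 182.8] [ 3.000e-04  7.080e-01  7.062e-01 -2.000e-04]
[491.1 195.9 182.8] [ 2.000e-04  7.079e-01  7.063e-01 -1.000e-04]
[491.1 196.1 182.8] [ 2.000e-04  7.078e-01  7.064e-01 -1.000e-04]
```

```bash
python3 -m jog '[[0,-0.0017,0.0196,0],[0,0,0.0196,0],[0,0,0.0196,0],[0,0,0.0196,0],[0,0,0.0196,0],[0,0,0.0196,0],[0,0,0.0196,0],[0,0,0.0195,0]]'
python3 -m jog '[[0,0,0,0],[0,0,0,0]]' -1 50
python3 -m jog '[[0,0,0,0],[0,0,0,0],[0,0,0,0],[0,0,0,0],[0,0,0,0],[0,0,0,0]]'
```

```text
t: 4.52
eef_pos: [489.4, 196.7, 25.1]
ee_rot: [0.0, 0.707, 0.707, 0.0]
contact_force: [-0.0, -0.1, -0.4]
width: 0.994
finger_force: 0.0
t: 4.68
eef_pos: [488.6, 196.7, 25.5]
ee_rot: [-0.0, 0.707, 0.707, -0.001]
contact_force: [0.3, 0.2, 1.5]
width: 0.887
finger_force: 0.0
t: 5.18
eef_pos: [489.4, 197.3, 26.3]
ee_rot: [0.0, 0.707, 0.707, 0.0]
contact_force: [-0.4, -0.8, 0.6]
width: 0.43
finger_force: 0.0
```

```bash
python3 -m jog '[[0,0,0,0],[0,0,0,0],[0,0,0,0],[0,0,0,0],[0,0,0,0],[0,0,0,0],[0,0,0,0],[0,0,0,0]]'
```

```text
t: 5.85
eef_pos: [489.0, 197.3, 26.0]
ee_rot: [-0.0, 0.707, 0.707, -0.0]
contact_force: [-0.4, -0.0, 0.2]
width: 0.202
finger_force: 50.0
```

Gripped (17.8 mm, 50 N). Lift, carry over to the far side, turn onto the bore's yaw and lower.

```bash
python3 -m jog '[[0,0,-0.0245,0],[0,0,-0.0245,0],[0,0,-0.0245,0],[0,0,-0.0245,0],[0,0,0,0]]' - 60
python3 -m jog '[[-0.0361,-0.00096,0,0],[-0.0361,-0.00096,0,0],[-0.0361,-0.00096,0,0],[-0.0361,-0.00096,0,0],[-0.0361,-0.00096,0,0],[-0.0361,-0.00096,0,0],[-0.0361,-0.00096,0,0]]'
python3 -m jog '[[-0.0361,-0.00096,0,0],[-0.0361,-0.00096,0,0],[-0.0361,-0.00096,0,0],[-0.0361,-0.00096,0,0],[-0.0361,-0.00096,0,0],[-0.0361,-0.00096,0,0],[-0.0361,-0.00096,0,0],[0,0,0,0.075]]'
python3 -m jog '[[0,0,0,0],[0,0,0.0186,0],[0,0,0.0186,0],[0,0,0.0186,0],[0,0,0.0186,0],[0,0,0.0186,0],[0,0,0,0],[0,0,0,0]]'
python3 - <<'E'
from h import *
c=wrist("w3");s=ctrl.snapshot("side")["color"][:,:,::-1]
a=cv2.resize(c[:240,200:460],None,fx=1.54,fy=1.54,interpolation=2)
b=cv2.resize(s[215:325,215:375],None,fx=2.5,fy=2.5,interpolation=2)
h=max(a.shape[0],b.shape[0]);o=np.zeros((h,800,3),np.uint8);o[:a.shape[0],:400]=a[:,:400];o[:b.shape[0],400:]=b[:,:400]
cv2.imwrite("pics/m3.png",o)
for i in range(5):
    ctrl.snapshot("top");s=ctrl.observe();print(s["eef_pos"].round(1),s["ee_rot"].round(4),s["contact_force"].round(1))
E
```

```text
t: 6.27
eef_pos: [491.4, 198.6, 127.8]
ee_rot: [0.001, 0.707, 0.707, 0.003]
contact_force: [0.8, 1.0, -2.4]
width: 0.198
finger_force: 60.0
t: 6.85
eef_pos: [481.2, -57.3, 122.8]
ee_rot: [-0.001, 0.707, 0.707, -0.001]
contact_force: [-0.2, 0.3, -3.1]
width: 0.199
finger_force: 60.0
t: 7.52
eef_pos: [472.7, -317.3, 122.3]
ee_rot: [0.001, 0.736, 0.677, -0.002]
contact_force: [-0.4, -1.6, -3.4]
width: 0.202
finger_force: 60.0
t: 8.18
eef_pos: [474.8, -306.4, 29.7]
ee_rot: [-0.002, 0.732, 0.681, -0.0]
contact_force: [0.2, -0.6, -3.1]
width: 0.2
finger_force: 60.0
[ 474.79544659 -306.38012477   29.69550802] [[0.0721, 0.9974, -0.0028], [0.9974, -0.0721, 0.0021], [0.0019, -0.0029, -1.0]]
[ 476.5 -308.    32. ] [8.000e-04 7.328e-01 6.805e-01 3.000e-04] [ 0.2 -0.1 -2.9]
[ 476.6 -308.3   32.1] [1.000e-03 7.329e-01 6.804e-01 3.000e-04] [ 0.1 -0.9 -2.8]
[ 476.4 -308.4   32.1] [9.000e-04 7.330e-01 6.803e-01 3.000e-04] [ 0.1 -0.1 -3.3]
[ 476.3 -308.5   32. ] [9.000e-04 7.331e-01 6.802e-01 2.000e-04] [-0.   0.  -2.7]
[ 476.2 -308.5   31.8] [8.000e-04 7.331e-01 6.801e-01 2.000e-04] [-0.5  0.5 -3. ]
```

View pics/m3.png

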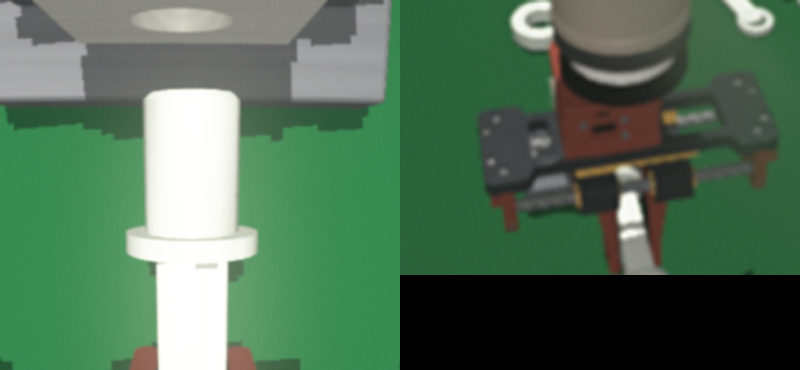

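Wrist view: plug centred at crop column ~192, bore mouth ellipse spanning ~131–233 (centre ~182), so the bore looks ~2 mm to tool −y. Get the edges numerically.

```bash
python3 - <<'E'
from h import *
d=np.load("w3.npz");K,k1,wc=d["K"],float(d["k1"]),d["wc"]
T=ctrl.snapshot("wrist")["T_tool_cam"]
g=cv2.GaussianBlur(cv2.cvtColor(cv2.imread("pics/w3.png"),cv2.COLOR_BGR2GRAY),(3,3),0).astype(float)
def edges(r,a,b,th=6):
    dx=np.gradient(g[r])[a:b];o=[]
    for i in range(1,len(dx)-1):
        if abs(dx[i])>th and abs(dx[i])>=abs(dx[i-1]) and abs(dx[i])>abs(dx[i+1]):
            den=abs(dx[i-1])+abs(dx[i+1])-2*abs(dx[i]);o.append((round(a+i+.5*(abs(dx[i-1])-abs(dx[i+1]))/den,1),int(dx[i])))
    return o
for r in(5,8,11,13,15,17,24,26,32,38,75,100,130,145,157,190,215):print(r,edges(r,200,460))
# tool-frame position of a pixel at given world height z (tool vertical, TCP z=31.0)
def tool(uv,z):
    v=T[:3,:3]@ray(K,k1,uv);o=T[:3,3];return (o+v*((31.0-z)-o[2])/v[2]).round(2)
np.set_printoptions(suppress=True)
print(tool((317.5,13),50),tool((324.5,100),50))
E
```

```text
5 [(np.float64(213.1), -21), (np.float64(226.3), 9), (np.float64(407.5), -11), (np.float64(430.6), 18), (np.float64(452.5), -10)]
8 [(np.float64(213.2), -20), (np.float64(229.7), 8), (np.float64(404.9), -10), (np.float64(430.7), 19), (np.float64(452.1), -13)]
11 [(np.float64(209.4), -13), (np.float64(233.0), 8), (np.float64(285.0), 6), (np.float64(402.0), -10), (np.float64(430.7), 19), (np.float64(452.3), -13)]
13 [(np.float64(209.9), -20), (np.float64(235.0), 7), (np.float64(284.8), 7), (np.float64(400.4), -10), (np.float64(430.8), 19), (np.float64(452.5), -12)]
15 [(np.float64(210.1), -22), (np.float64(237.2), 8), (np.float64(285.8), 6), (np.float64(398.5), -10), (np.float64(430.8), 19), (np.float64(452.0), -11)]
17 [(np.float64(210.1), -21), (np.float64(239.3), 9), (np.float64(396.8), -10), (np.float64(430.9), 19), (np.float64(451.6), -11)]
24 [(np.float64(210.8), -15), (np.float64(220.4), -7), (np.float64(247.2), 9), (np.float64(389.9), -9), (np.float64(427.2), 18), (np.float64(451.7), -10)]
26 [(np.float64(220.3), -19), (np.float64(248.0), 10), (np.float64(388.5), -10), (np.float64(392.4), 16), (np.float64(401.4), -16), (np.float64(427.2), 19), (np.float64(451.2), -11)]
32 [(np.float64(255.9), -20), (np.float64(392.4), 20), (np.float64(451.2), -14)]
38 [(np.float64(252.2), -20), (np.float64(392.4), 19), (np.float64(450.2), -13)]
75 [(np.float64(203.9), -12), (np.float64(293.2), 34), (np.float64(354.8), -36), (np.float64(438.0), 6)]
100 [(np.float64(294.0), 27), (np.float64(353.8), -26)]
130 [(np.float64(294.4), 28), (np.float64(353.2), -23)]
145 [(np.float64(294.8), 27), (np.float64(352.7), -21)]
157 [(np.float64(282.0), 27), (np.float64(366.2), -24)]
190 [(np.float64(301.3), 38), (np.float64(347.2), -37)]
215 [(np.float64(301.7), 38), (np.float64(346.8), -37)]
[101.68  -2.4  -19.  ] [ 69.87   0.22 -19.  ]
```

The bore is ~2.2 mm to tool −y of the plug, and the face ~102 mm ahead of the gauge origin. Correct and approach.

```bash
python3 -m jog '[[0.004,-0.0022,0,0],[0.004,0,0,0],[0.004,0,0,0],[0.004,0,0,0],[0.0015,0,0,0],[0,0,0,0]]'
for i in 1 2 3; do python3 -m jog '[[0.001,0,0,0],[0.0,0,0,0]]' | grep -E "eef_p|contact"; done
```

```text
t: 9.08
eef_pos: [475.0, -289.7, 31.0]
ee_rot: [-0.0, 0.733, 0.681, 0.0]
contact_force: [0.8, -0.0, -3.7]
width: 0.196
finger_force: 60.0
eef_pos: [474.9, -289.5, 30.9]
contact_force: [0.0, -0.9, -2.6]
eef_pos: [474.8, -288.8, 31.0]
contact_force: [-0.8, -0.4, -2.0]
eef_pos: [474.7, -288.3, 31.0]
contact_force: [-0.8, -3.2, -2.9]
```

```bash
for i in 1 2; do python3 -m jog '[[0.0005,0,0,0],[0.0,0,0,0],[0.0,0,0,0]]' | grep -E "eef_p|contact"; done; python3 -c "
from station import ctrl
s=ctrl.observe();print(s['wrist_torque'],s['ee_rot'])"
```

```text
eef_pos: [474.5, -286.7, 30.8]
contact_force: [-1.5, -0.8, -2.4]
eef_pos: [474.7, -286.0, 30.8]
contact_force: [-2.4, 0.0, -3.0]
[-0.1619026   0.44337059  0.16424654] [-4.82181473e-04  7.32950026e-01  6.80282306e-01 -1.08553459e-04]
```

The chamfer seems to be entering, with a side force toward −x; ease that way and go on.

```bash
for i in 1 2 3; do python3 -m jog '[[0.001,-0.0002,0,0],[0.0,0,0,0]]' | grep -E "eef_p|contact"; done; python3 -c "
from station import ctrl
s=ctrl.observe();print(s['wrist_torque'],s['ee_rot'])"
```

```text
eef_pos: [474.7, -285.2, 30.9]
contact_force: [-1.9, -0.5, -2.9]
eef_pos: [474.7, -284.3, 30.9]
contact_force: [-2.8, -0.3, -2.7]
eef_pos: [474.8, -283.3, 31.0]
contact_force: [-1.8, -0.7, -3.6]
[-0.25979682  0.40210559  0.13153185] [-6.47044817e-06  7.33094572e-01  6.80126712e-01  5.94902111e-05]
```

```bash
for i in 1 2 3 4; do python3 -m jog '[[0.002,-0.0002,0,0],[0.0,0,0,0]]' | grep -E "eef_p|contact"; done; python3 -c "
from station import ctrl
s=ctrl.observe();print(s['wrist_torque'],s['ee_rot'])"
```

```text
eef_pos: [474.9, -281.0, 31.0]
contact_force: [-2.0, -0.4, -2.8]
eef_pos: [475.0, -278.9, 31.0]
contact_force: [-0.5, -0.2, -4.1]
eef_pos: [475.0, -276.9, 31.1]
contact_force: [-1.0, 0.6, -2.3]
eef_pos: [475.1, -274.9, 31.1]
contact_force: [0.2, 0.8, -2.8]
[-0.07066994 -0.04769713  0.01165409] [2.04553866e-04 7.32981304e-01 6.80248626e-01 4.15719131e-04]
```

```bash
for i in 1 2; do python3 -m jog '[[0.002,0,0,0],[0.002,0,0,0],[0.002,0,0,0],[0.002,0,0,0]]' | grep -E "eef_p|contact"; done; for i in 1 2 3 4; do python3 -m jog '[[0.001,0,0,0],[0.0,0,0,0]]' | grep -E "eef_p|contact"; done
```

```text
eef_pos: [475.3, -267.1, 31.0]
contact_force: [-0.3, 0.2, -3.4]
eef_pos: [475.8, -259.3, 31.0]
contact_force: [-0.3, -0.2, -3.0]
eef_pos: [475.9, -258.1, 31.0]
contact_force: [0.5, -0.1, -3.5]
eef_pos: [475.9, -257.4, 31.0]
contact_force: [0.9, -0.1, -3.2]
eef_pos: [475.9, -256.4, 30.9]
contact_force: [-0.9, 0.4, -3.7]
eef_pos: [475.9, -255.8, 31.0]
contact_force: [-0.4, -1.8, -2.4]
```

Now 52.5 mm in; half-millimetre steps toward the collar contact.

```bash
for i in 1 2 3 4 5; do python3 -m jog '[[0.0005,0,0,0],[0.0,0,0,0]]' | grep -E "eef_p|contact"; done
```

```text
eef_pos: [475.9, -255.8, 31.0]
contact_force: [-0.7, -3.4, -2.8]
eef_pos: [475.9, -255.8, 31.0]
contact_force: [-0.8, -5.5, -4.2]
eef_pos: [475.9, -255.7, 31.1]
contact_force: [-0.8, -5.4, -4.5]
eef_pos: [475.8, -255.7, 31.1]
contact_force: [0.6, -7.3, -4.4]
eef_pos: [475.9, -255.8, 31.1]
contact_force: [-0.0, -8.1, -5.1]
```

```bash
python3 -m jog '[[0.0008,0,0,0],[0.0008,0,0,0],[0,0,0,0]]' | grep -E "eef_p|contact"; python3 -m jog '[[0.0004,0,0,0],[0,0,0,0],[0,0,0,0]]'  | grep -E "eef_p|contact"
```

```text
eef_pos: [475.8, -255.7, 31.2]
contact_force: [-0.4, -12.4, -6.1]
eef_pos: [475.8, -255.7, 31.2]
contact_force: [-0.7, -13.4, -4.8]
```

```bash
python3 -m jog '[[0.0005,0,0,0],[0,0,0,0],[0,0,0,0],[0,0,0,0]]' | grep -E "eef_p|contact"; python3 -m jog '[[0,0,0,0],[0,0,0,0],[0,0,0,0],[0,0,0,0],[0,0,0,0],[0,0,0,0],[0,0,0,0],[0,0,0,0]]'  | grep -E "eef_p|contact"; python3 -c "
from station import ctrl
s=ctrl.observe();print(s['wrist_torque'],s['ee_rot'])"
```

```text
eef_pos: [475.8, -255.7, 31.2]
contact_force: [-1.2, -15.3, -6.3]
eef_pos: [475.8, -255.7, 31.2]
contact_force: [-1.6, -14.6, -5.9]
[-3.07172138  0.09728456 -0.06690403] [ 0.00208954  0.73449279  0.67861135 -0.00161614]
```

Step 1 held at 15 N for over a second. Draw out along the bore axis.

```bash
python3 -m jog '[[-0.002,0,0,0],[-0.003,0,0,0],[-0.004,0,0,0],[-0.006,0,0,0],[-0.006,0,0,0],[-0.006,0,0,0]]' | grep -E "eef_p|contact"; python3 -m jog '[[-0.007,0,0,0],[-0.008,0,0,0],[-0.009,0,0,0],[-0.009,0,0,0],[0,0,0,0],[0,0,0,0],[0,0,0,0]]'| grep -E "eef_p|contact|rot"
```

```text
eef_pos: [474.4, -277.6, 31.0]
contact_force: [-0.4, 0.4, -2.6]
eef_pos: [471.9, -310.0, 30.9]
ee_rot: [-0.0, 0.733, 0.68, 0.0]
contact_force: [-0.0, 0.5, -3.8]
```

```bash
python3 -m jog '[[0,0,-0.02,0],[0,0,-0.025,0],[0,0,-0.025,0],[0,0,-0.02,0],[0,0,0,0]]' | grep -E "eef_p|contact"; python3 -m jog '[[0.03,0,0,0],[0.036,0,0,0],[0.036,0,0,0],[0.036,0,0,0],[0.036,0,0,0],[0.03,0,0,0],[0.0145,0,0,0],[0,0,0,0]]'| grep -E "eef_p|contact|rot"
python3 -m jog '[[0,0,0.02,0],[0,0,0.02,0],[0,0,0.02,0],[0,0,0.02,0],[0,0,0.01,0],[0,0,0,0],[0,0,0,0],[0,0,0,0]]' | grep -E "eef_p|contact|rot"
python3 - <<'E'
from h import *
c=wrist("w4");s=ctrl.snapshot("side")["color"][:,:,::-1]
a=cv2.resize(c,(480,300))
b=cv2.resize(s[200:320,215:345],None,fx=2.45,fy=2.45,interpolation=2)
o=np.zeros((300,800,3),np.uint8);o[:,:480]=a;b=b[:300,:320];o[:b.shape[0],480:480+b.shape[1]]=b
cv2.imwrite("pics/m4.png",o)
E
```

```text
eef_pos: [474.6, -310.7, 125.0]
contact_force: [0.6, -0.6, -2.7]
eef_pos: [488.0, -87.2, 120.2]
ee_rot: [-0.001, 0.731, 0.683, 0.0]
contact_force: [1.3, 0.6, -2.5]
eef_pos: [488.9, -92.6, 31.6]
ee_rot: [0.0, 0.733, 0.68, 0.0]
contact_force: [-0.7, -0.4, -2.6]
[488.89827559 -92.64201786  31.62916556] [[0.0751, 0.9972, 0.0012], [0.9972, -0.0751, -0.0001], [-0.0, 0.0012, -1.0]]
```

View pics/m4.png

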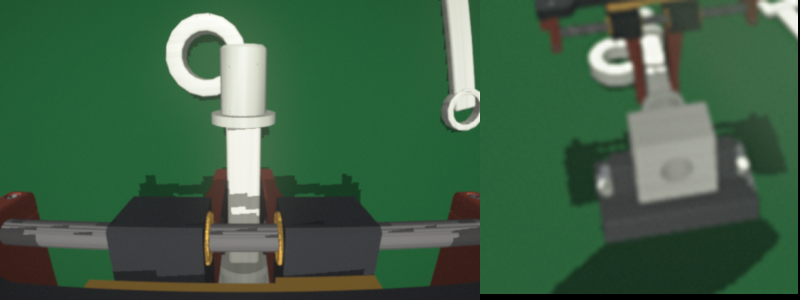

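The gauge hangs in front of the near mouth, clear of the ring. Approach with the no-go end.

```bash
python3 -m jog '[[-0.004,0,0,0],[-0.004,0,0,0],[-0.002,0,0,0],[0,0,0,0]]' | grep -E "eef_p|contact"
for i in 1 2 3; do python3 -m jog '[[-0.001,0,0,0],[0,0,0,0]]' | grep -E "eef_p|contact"; done
```

```text
eef_pos: [487.5, -103.5, 31.2]
contact_force: [-0.5, 0.2, -2.7]
eef_pos: [487.4, -103.7, 31.0]
contact_force: [-0.1, -0.1, -3.6]
eef_pos: [487.4, -104.5, 30.9]
contact_force: [0.3, -0.0, -3.4]
eef_pos: [487.3, -105.6, 30.9]
contact_force: [0.2, 0.2, -2.4]
```

```bash
for i in 1 2 3 4 5; do python3 -m jog '[[-0.0006,0,0,0],[0,0,0,0]]' | grep -E "eef_p|contact"; done
```

```text
eef_pos: [487.2, -106.1, 30.9]
contact_force: [-0.7, -1.0, -3.7]
eef_pos: [487.2, -106.7, 30.9]
contact_force: [0.3, 0.5, -3.6]
eef_pos: [487.2, -107.3, 31.0]
contact_force: [-0.5, -0.3, -2.5]
eef_pos: [487.1, -108.0, 31.0]
contact_force: [0.4, -0.4, -2.6]
eef_pos: [487.1, -108.1, 31.0]
contact_force: [0.2, 1.0, -3.0]
```

```bash
python3 -m jog '[[-0.0008,0,0,0],[-0.0008,0,0,0],[0,0,0,0]]' | grep -E "eef_p|contact";python3 -m jog '[[-0.0008,0,0,0],[-0.0008,0,0,0],[0,0,0,0]]' | grep -E "eef_p|contact"
```

```text
eef_pos: [487.2, -108.2, 31.0]
contact_force: [0.1, 6.7, -2.3]
eef_pos: [487.1, -108.3, 31.0]
contact_force: [-1.1, 9.9, -0.6]
```

```bash
python3 -m jog '[[-0.0008,0,0,0],[-0.0006,0,0,0],[0,0,0,0],[0,0,0,0]]' | grep -E "eef_p|contact";python3 -m jog '[[0,0,0,0],[0,0,0,0],[0,0,0,0],[0,0,0,0],[0,0,0,0],[0,0,0,0],[0,0,0,0],[0,0,0,0]]' | grep -E "eef_p|contact|rot"; python3 -m jog '[[0,0,0,0],[0,0,0,0],[0,0,0,0],[0,0,0,0]]' | grep -E "eef_p|contact"
```

```text
eef_pos: [487.1, -108.3, 31.1]
contact_force: [-1.1, 14.2, -0.3]
eef_pos: [487.1, -108.3, 31.1]
ee_rot: [-0.002, 0.732, 0.681, 0.002]
contact_force: [-0.8, 13.9, -0.5]
eef_pos: [487.1, -108.3, 31.1]
contact_force: [-0.5, 13.8, -0.2]
```

Step 2 held ~14 N for over a second. Back off, lift, turn back and return to the rest.

```bash
python3 -m jog '[[0.003,0,0,0],[0.003,0,0,0],[0.006,0,0,0],[0,0,-0.02,0],[0,0,-0.025,0],[0,0,-0.025,0],[0,0,-0.025,0],[0,0,0,-0.075]]' | grep -E "eef_p|contact"
python3 -m jog '[[0.0331,0.0016,0,0],[0.0331,0,0,0],[0.0331,0,0,0],[0.0331,0,0,0],[0.0331,0,0,0],[0.0331,0,0,0],[0.0331,0,0,0],[0.0331,0,0,0]]'| grep -E "eef_p|contact|rot"
python3 -m jog '[[0.0331,0,0,0],[0,0,0,0],[0,0,0,0],[0,0,0.015,0],[0,0,0.015,0],[0,0,0.015,0],[0,0,0.015,0],[0,0,0.01,0]]' | grep -E "eef_p|contact|rot"
python3 -m jog '[[0,0,0,0],[0,0,0,0],[0,0,0,0]]' | grep -E "eef_p|contact|rot"
```

```text
eef_pos: [490.6, -101.5, 130.4]
contact_force: [1.8, -0.5, -2.8]
eef_pos: [489.0, 164.8, 125.9]
ee_rot: [0.0, 0.707, 0.707, -0.0]
contact_force: [0.4, -0.4, -3.2]
eef_pos: [488.9, 194.5, 54.5]
ee_rot: [0.0, 0.708, 0.706, -0.001]
contact_force: [-0.2, -0.7, -2.9]
eef_pos: [489.8, 196.6, 56.6]
ee_rot: [0.0, 0.707, 0.707, 0.0]
contact_force: [0.1, 0.6, -2.6]
```

```bash
python3 -m jog '[[0,0,0.01,0],[0,0,0.008,0],[0,0,0,0]]' | grep -E "eef_p|contact"
for i in 1 2 3; do python3 -m jog '[[0,0,0.002,0],[0,0,0.0015,0],[0,0,0,0]]' | grep -E "eef_p|contact"; done
python3 -m jog '[[0,0,0.001,0],[0,0,0,0]]' | grep -E "eef_p|contact"
```

```text
eef_pos: [488.4, 196.2, 36.6]
contact_force: [-0.7, -0.7, -3.1]
eef_pos: [489.1, 196.9, 34.3]
contact_force: [-0.4, 0.3, -2.8]
eef_pos: [489.1, 196.8, 30.8]
contact_force: [-1.5, -1.1, -2.7]
eef_pos: [489.0, 196.7, 27.2]
contact_force: [0.3, -0.4, -3.0]
eef_pos: [489.2, 196.8, 26.3]
contact_force: [0.4, 1.1, -2.7]
```

No obstruction; it sits within half a millimetre of the floor. Lower the last bit, release, rise.

```bash
python3 -m jog '[[0,0,0.0005,0],[0,0,0,0],[0,0,0,0]]' | grep -E "eef_p|contact"
python3 -m jog '[[0,0,0,0],[0,0,0,0],[0,0,0,0],[0,0,0,0],[0,0,0,0],[0,0,0,0],[0,0,0,0],[0,0,0,0]]' 1
python3 -m jog '[[0,0,0,0],[0,0,0,0],[0,0,0,0],[0,0,0,0],[0,0,0,0],[0,0,0,0],[0,0,0,0],[0,0,0,0]]' | grep -E "width|contact"
python3 -m jog '[[0,0,-0.01,0],[0,0,-0.02,0],[0,0,-0.025,0],[0,0,-0.025,0],[0,0,-0.025,0],[0,0,-0.025,0],[0,0,-0.025,0],[0,0,0,0]]' 
python3 - <<'E'
from h import *
c=wrist("w5");t=ctrl.snapshot("top")["color"][:,:,::-1]
o=np.zeros((340,800,3),np.uint8);o[:240,:384]=cv2.resize(c,(384,240));b=cv2.resize(t[110:270,140:480],(408,192));o[:192,392:]=b
cv2.imwrite("pics/m5.png",o)
E
```

```text
eef_pos: [489.3, 196.9, 26.0]
contact_force: [-0.1, 0.3, -3.3]
t: 25.68
eef_pos: [489.3, 196.9, 26.0]
ee_rot: [0.0, 0.707, 0.707, 0.0]
contact_force: [-0.0, 0.9, -0.1]
width: 0.767
finger_force: 0.0
contact_force: [0.6, 0.3, 0.0]
width: 1.001
t: 27.02
eef_pos: [491.6, 198.5, 186.5]
ee_rot: [0.002, 0.707, 0.707, 0.004]
contact_force: [0.1, -0.6, 0.3]
width: 1.003
finger_force: 0.0
[491.61332179 198.50423038 186.45863476] [[-0.0001, 1.0, 0.0077], [1.0, 0.0001, 0.003], [0.003, 0.0077, -1.0]]
```

View pics/m5.png

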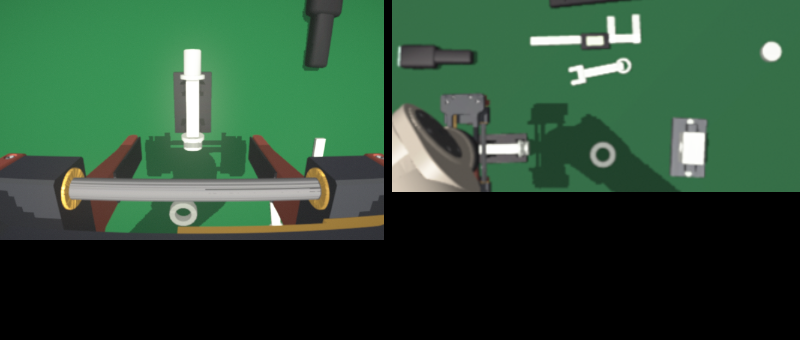

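The gauge lies in its rest at about (193,95), aligned with it, and the bystanders are where they were. I'll hand in.

```bash
python3 -c "
from station import ctrl
print(ctrl.finish_job())"
```

```text
the job is handed in; nothing more can be done
None
```

The bore passed the check: the go end went in until its collar bore on the face at about 15 N, and the no-go end, pressed on the other mouth at about 14 N, did not enter; the gauge is back in its rest and released, the other things look undisturbed in the final pictures, and the job was handed in at about 27 s, though no verdict came back.

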